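# Put the goldsmith's tools back on their outlines

### The arm

A 6-joint arm with a two-finger parallel gripper is mounted at the origin on the work surface. World frame = base frame: x ahead of the robot, y to its left, z up, the work surface at z = 0. Lengths are in mm, angles in rad, forces in N, time in s.
With the tool pointing down it reaches from about 275 to 750 mm from the base axis. Payload 10.2 kg.
Tool frame: the origin (TCP) lies at the centre of the arm's flange, where the gripper is bolted on; the fingertips stand ctrl.tip_reach ahead of it and the grasp point (between the pads) lies 155 mm ahead of it (ctrl.tip_reach is the distance from the TCP to the fingertips, in mm); z points along the fingers, y is the direction in which the jaws open and shut (so a half turn about z gives the same grasp; the last joint's range is limited). The gripper opens to 85 mm and grips with 20 to 120 N. Pads are 22 mm wide; open, the fingers measure 114 mm over their backs; the gripper's body (76 mm by 85 mm) begins 54 mm behind the grasp point. The pads swing forward as they close: fully open they stand 13 mm farther back than shut.
Start: joints at [1.008, 0.313, 1.498, -0, 1.331, -0.223], TCP at [174.995, 494.984, 404.694] pointing down, gripper open.
Joint ranges: [-2.94, 2.94], [-0.97, 2.17], [0.19, 2.56], [-1.23, 4.37], [0.02, 3.11], [-2.88, 2.88]. Speed limits (rad/s): [2.39, 2.39, 3.01, 3.14, 3.14, 3.14].

### API

Orientations are given as a unit quaternion [w, x, y, z].
In Python, from rig import ctrl, viewer gives the robot as it stands.
- The arm moves only by the tool drive_tool, never from a script. Its argument "rows" is a list that holds one entry, the list of rows, each a list of 6 numbers: the shift along the world's x, y, z normalised to -1 to 1, where 1 is 0.1 m, then the turn, a rotation vector about the world's x, y, z normalised to -1 to 1, where 1 is 90 degrees. A call has 1 to 10 rows; each row is the pose to reach, as a shift and turn from the pose measured when the call began; what a row does not reach only later rows make up. A row lasts 1/8 s, in which the tool goes at most 62.5 mm and 10.7 degrees, less where a joint would pass 70% of its speed; a pose out of reach is approached as far as the arm can. A call with a number of a shift or a turn outside -1 to 1 is refused whole. A call with a gripper value outside its range is refused whole. "fingers" is the opening, from -1 (shut) to 1 (fully open), set as the call begins (left out, the last holds). The fingers move at their own pace and stop on an object; "force" is the grip in N (left out, the last holds). Time passes only in rows, so rows that repeat a pose let the fingers close. It gives the time, the measured TCP pose, the force and the opening at its end, in the units of the state.
- ctrl.sense(): the state, without advancing time (a new reading comes with each control period).
- viewer.capture(name): name is "scene" or "side" or "wrist"; returns the picture (400x640x3 uint8, red, green, blue); there is no depth.
- viewer.calibration(name): a dict with "mtx" (3x3 intrinsics, pixels), "dist_coeffs" ([k1, k2, p1, p2, k3] as OpenCV has them; the pictures are not rectified), "extrinsics" (4x4, takes a point from camera to world coordinates). Camera axes: x right, y up, looking along -z (the intrinsics and any distortion apply to the point x, -y, -z); pixel columns grow to the right and rows downward; lengths in mm; the calibration is good to about 2 mm. A picture is of the moment at which its call begins: read the wrist's pose just before it. calibration takes no time and is no camera call; for the wrist camera it gives the pose at the moment of the call.
- ctrl.finish_job(): hands the job in, once; it reports no verdict.
The state is a dict: "time_s": time; "joints": joint angles; "dq": joint speeds; "tau": joint torques, N m; "eef_pos": TCP position; "ee_rot": TCP orientation; "force": force on the tool from outside, world axes, zero at the start; "wrist_torque": the same for the moment, N m; "grip_width": opening from 0.0 (shut) to 1.0 (fully open).
Only numpy, scipy, OpenCV 4.12 (cv2) and the standard library are available. Lean on these libraries where they do the work, as an engineer would, in place of code of your own. Each camera call takes 0.05 s, during which the arm holds its last target.

### The job

In the goldsmith's tool tray the ring clamp, the doming block and the borax dish have been put back on one another's outlines, and the anvil has been left out on the bench. Set each of the four upright and squarely inside the outline drawn for it in the tray, the anvil with its horn the way it is drawn; the anvil's empty outline or a bare patch can hold a piece in the meantime. Leave the little amber bottle standing where it is.

Things in the scene. Friction and masses are not known exactly. Their poses are not given: they have to be found in the camera images.
- clamp: Goldsmith's wooden ring clamp lying flat: a pale wooden bar 124 mm long (x), with a steel band round its middle and dark leather-faced jaws at both ends. The middle 60 mm is 30 mm wide (y) and 26 mm high, the ends 26 mm wide and 24 mm high; both ends alike. Origin: centre of the underside; x along its length, z up. About 0.09 kg. Starts lying on the square outline.
- block: Steel doming block: a bright steel cube of 40 mm with round hollows sunk in its faces. Origin: centre of the underside; x and y square to its sides, z up. About 0.5 kg. Starts standing on the round outline.
- dish: Round white ceramic borax dish, open at the top: 58 mm across the outside, 24 mm high, straight wall 4 mm thick, floor 7 mm thick. Origin: centre of the underside, z up. About 0.08 kg. Starts standing on the long narrow outline.
- anvil: Small dark steel bench anvil, 55 mm high, foot 60 (x) x 44 (y) x 10 mm, narrow waist. Grip its upper part, 24 mm wide (y), x -36 to +16 mm, 36 to 54 mm high; a round horn tapers from it to x = +62 mm. Origin: centre of the foot's underside, below the weight; x towards the horn, z up. 0.55 kg. Starts on the bare bench left or right of the tray, horn roughly to the robot's left.
- anvil_horn (a point): Tip of the anvil's horn: 62 mm along the anvil's x from its origin, 43.5 mm above its underside.
- mark_clamp: The ring clamp's outline: a long narrow shape drawn in black line on the grey floor of the tool tray, 136 mm (x) by 42 mm (y), 5 to 6 mm larger all round than the clamp. Origin: its centre, on the tray floor; x along its length, roughly left to right. The tray floor, on which it is drawn, is flat, 6 mm above the bench, inside a rim 6 mm higher; the line has no height.
- mark_block: The doming block's outline: a square of 50 mm drawn in black line on the tray floor, 5 mm larger all round than the block. Origin: its centre, on the tray floor; x and y along its sides.
- mark_dish: The dish's outline: a circle of 68 mm drawn in black line on the tray floor, 5 mm larger all round than the dish. Origin: its centre, on the tray floor.
- mark_anvil: The anvil's outline, black line on the tray floor, 5 mm larger all round than the anvil: foot 70 (x) x 54 mm (y), a short heel to x = -44 mm, a pointed horn to x = +67 mm. Empty at the start. Origin: where the foot's centre belongs, on the tray floor; x towards the drawn horn. The outlines form two rows, some 125 mm apart away from the robot, 210 mm across; the floor inside the rim: 270 x 410 mm.
- flux_bottle: Small amber glass bottle with a black cap, 28 mm across and 62 mm high, light, standing in the middle of the tray between the four outlines. Origin: centre of its underside. It stays where it is.

How it is judged (in metres and radians):
At the end, for the whole second after the job is handed in: Clamp, block, dish and anvil each at rest, upright (0.1 rad), on the tray floor within 12 mm of their own outlines' centres; clamp, block and anvil within 0.2 rad of the drawn direction (clamp either way round, block on any side, horn at drawn horn); amber bottle upright, moved under 30 mm (horizontal distance between clamp and mark_clamp below 0.012 m and z of clamp in the frame of mark_clamp between -0.006 and 0.006 m and angle between each of clamp, block, dish, anvil's own z axis and vertical below 0.1 rad and linear speed of each of clamp, block, dish, anvil below 0.02 m/s and angular speed of each of clamp, block, dish, anvil below 0.2 rad/s and angle between the x axis of clamp and the x axis of mark_clamp, either way round below 0.2 rad and horizontal distance between block and mark_block below 0.012 m and z of block in the frame of mark_block between -0.006 and 0.006 m and (angle between the x axis of block and the x axis of mark_block, either way round below 0.2 rad or angle between the x axis of block and the y axis of mark_block, either way round below 0.2 rad) and horizontal distance between dish and mark_dish below 0.012 m and z of dish in the frame of mark_dish between -0.006 and 0.006 m and horizontal distance between anvil and mark_anvil below 0.012 m and z of anvil in the frame of mark_anvil between -0.006 and 0.006 m and angle between the x axis of anvil and the x axis of mark_anvil, either way round below 0.2 rad and x of anvil_horn in the frame of mark_anvil above 0.04 m and distance of flux_bottle from where it was at the start of the episode below 0.03 m and angle between flux_bottle's own z axis and vertical below 0.3 rad); the robot touches nothing.
It fails at once if the amber bottle is knocked over (tilted more than 0.5 rad) (angle between flux_bottle's own z axis and vertical above 0.5 rad).
It also fails if it takes over 106 s, if anything falls off the work surface, if the arm or the gripper's body presses on something with over 40 N, if the wrist force passes 120 N, or if a joint passes its speed limit or range.

## Working session

There is one attempt and no reset: what is moved stays moved. The work goes in short steps, Python scripts to look and compute and a tool call to move; the robot and the scene stay as the last step left them, time stands still between calls to the robot, and variables do not carry over. Pictures are saved under pics/ and viewed, and the job is handed in when it is done.

Besides the shell and the picture viewer there is one more tool, called as name(argument=value, ...) on one line, values as JSON. drive_tool: Moves the arm, as the interface text tells. Scaled input: -1 to 1 covers 0.1 m each way for a shift and 90 degrees each way for a turn. Its arguments: {"type":"object","properties":{"rows":{"type":"array","items":{"type":"array","items":{"type":"array","items":{"type":"number"}}}},"fingers":{"type":"number"},"force":{"type":"number"}},"required":["rows"]}

```bash
ls; mkdir -p pics; python3 - <<'E'
from rig import ctrl, viewer
import cv2,numpy as np
print(ctrl.sense(), ctrl.tip_reach)
for n in ["scene","side","wrist"]:
    c=viewer.calibration(n); print(n,np.round(c["mtx"],1).tolist(),np.round(c["dist_coeffs"],4),np.round(c["extrinsics"],3).tolist())
    cv2.imwrite(f"pics/a_{n}.png",viewer.capture(n)[:,:,::-1])
E
```

```text
pics
{'time_s': 0.0, 'joints': array([ 1.00758741e+00,  3.13412750e-01,  1.49846888e+00,  2.33843360e-05,
        1.33098224e+00, -2.23352549e-01]), 'dq': array([ 8.62991540e-04,  5.45190228e-05,  3.28315260e-04,  3.31066899e-04,
        9.16584919e-04, -3.70286713e-04]), 'tau': array([ 4.69737079e-04, -4.12266004e+01, -2.59748268e+01, -1.18345897e-04,
        4.03627098e-03, -2.30954191e-05]), 'eef_pos': array([174.96828138, 494.93261896, 404.14202581]), 'ee_rot': array([-2.54065471e-04,  1.69114279e-01,  9.85596244e-01, -5.82728113e-04]), 'force': array([ 0.1854895 , -0.05617444,  0.02509642]), 'wrist_torque': array([ 0.00512038,  0.00494116, -0.00668624]), 'grip_width': 0.9956315352378746} 173.4
scene [[507.3, 0.0, 325.2], [0.0, 507.3, 201.9], [0.0, 0.0, 1.0]] [-0.1065  0.      0.      0.      0.    ] [[-0.445, -0.731, 0.517, 1307.872], [0.896, -0.373, 0.243, 362.737], [0.015, 0.571, 0.821, 1246.14], [0.0, 0.0, 0.0, 1.0]]
side [[390.6, 0.0, 316.7], [0.0, 390.6, 205.1], [0.0, 0.0, 1.0]] [0.0141 0.     0.     0.     0.    ] [[-0.999, 0.033, -0.016, 551.019], [-0.036, -0.764, 0.644, 625.415], [0.009, 0.644, 0.765, 759.682], [0.0, 0.0, 0.0, 1.0]]
wrist [[313.9, 0.0, 314.4], [0.0, 313.9, 200.2], [0.0, 0.0, 1.0]] [0.0001 0.     0.     0.     0.    ] [[0.333, -0.909, -0.25, 112.376], [0.943, 0.321, 0.089, 518.279], [-0.001, -0.265, 0.964, 373.329], [0.0, 0.0, 0.0, 1.0]]
```

View pics/a_scene.png

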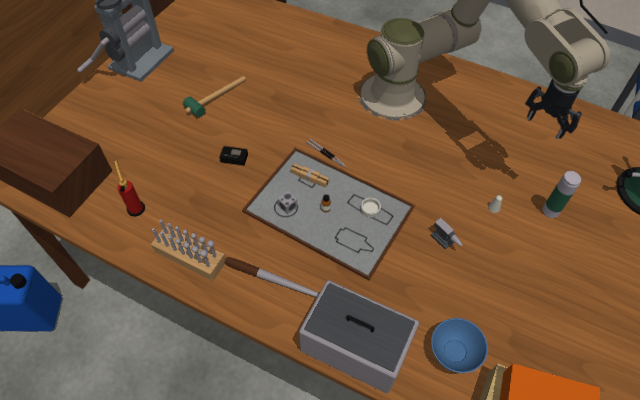

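View pics/a_side.png

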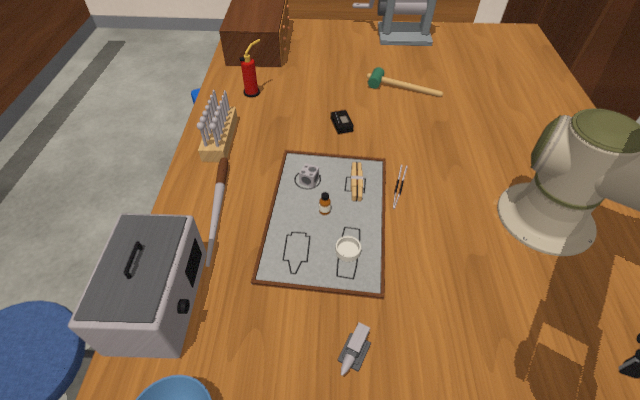

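View pics/a_wrist.png

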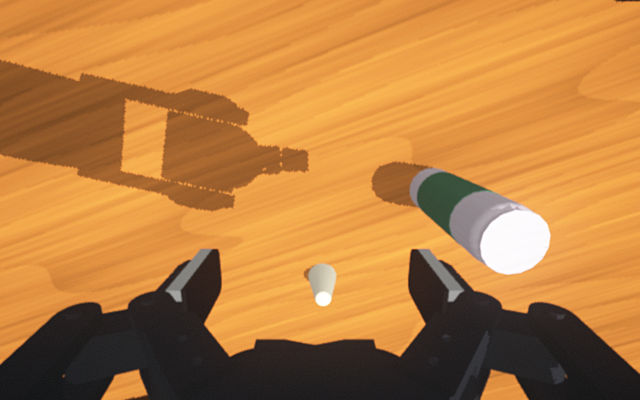

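```bash
cat > h.py <<'E'
import cv2,numpy as np
from rig import ctrl,viewer
def ray(cal,px):
    px=np.array(px,float).reshape(-1,1,2)
    u=cv2.undistortPoints(px,np.array(cal["mtx"]),np.array(cal["dist_coeffs"])).reshape(-1,2)
    E=np.array(cal["extrinsics"]); d=np.c_[u[:,0],-u[:,1],-np.ones(len(u))]@E[:3,:3].T
    return E[:3,3],d
def plane(cal,px,z):
    o,d=ray(cal,px); return o+d*((z-o[2])/d[:,2])[:,None]
def proj(cal,P):
    E=np.array(cal["extrinsics"]); P=np.atleast_2d(P); c=(P-E[:3,3])@E[:3,:3]; c=c*[1,-1,-1]
    return cv2.projectPoints(c,np.zeros(3),np.zeros(3),np.array(cal["mtx"]),np.array(cal["dist_coeffs"]))[0].reshape(-1,2)
def rectify(img,cal,z,x0,x1,y0,y1,s):
    # top view: rows = -x (far up), cols = -y ; s px/mm
    xs=np.arange(x1,x0,-1/s); ys=np.arange(y1,y0,-1/s)
    X,Y=np.meshgrid(xs,ys,indexing='ij'); P=np.c_[X.ravel(),Y.ravel(),np.full(X.size,z)]
    p=proj(cal,P).reshape(X.shape+(2,)).astype(np.float32)
    return cv2.remap(img,p[...,0],p[...,1],cv2.INTER_LINEAR)
E
python3 - <<'E'
from h import *
for n in ["scene","side"]:
    im=cv2.imread(f"pics/a_{n}.png");c=viewer.calibration(n)
    r=rectify(im,c,6,250,650,-250,350,1.25)
    for x in range(300,650,50): cv2.putText(r,str(x),(0,int((650-x)*1.25)),0,.4,(255,255,0),1); cv2.line(r,(30,int((650-x)*1.25)),(40,int((650-x)*1.25)),(255,255,0),1)
    for y in range(-200,350,50): cv2.putText(r,str(y),(int((350-y)*1.25)-10,495),0,.4,(255,255,0),1); cv2.line(r,(int((350-y)*1.25),475),(int((350-y)*1.25),484),(255,255,0),1)
    cv2.imwrite(f"pics/r_{n}.png",r); print(r.shape)
E
```

```text
(500, 750, 3)
(500, 750, 3)
```

View pics/r_scene.png

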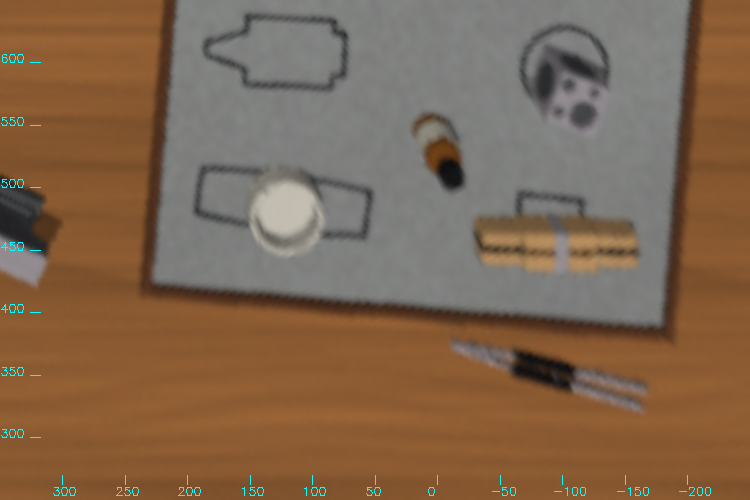

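View pics/r_side.png

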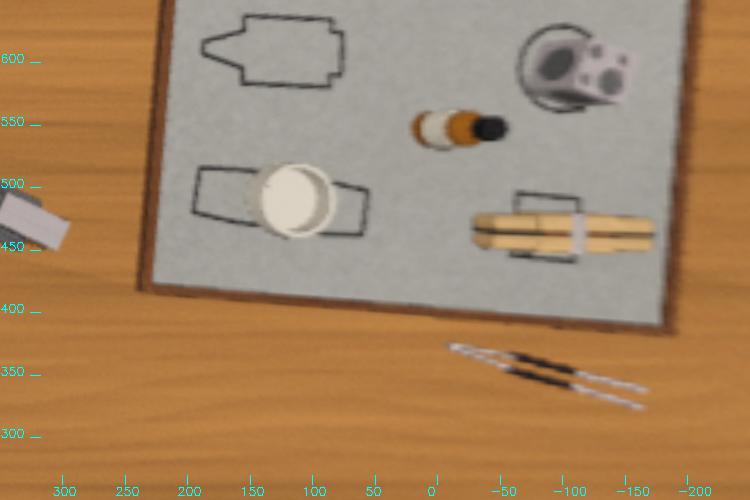

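drive_tool(rows=[[[1, -0.8, 0, 0, 0, -0.3], [1, -0.8, 0, 0, 0, -0.3], [1, -0.8, 0, 0, 0, -0.3]]], fingers=1)

```text
time_s: 0.52
eef_pos: [277.5, 413.0, 404.1]
ee_rot: [-0.0, 0.399, 0.917, -0.001]
force: [-0.1, 0.8, 0.3]
grip_width: 1.001
```

drive_tool(rows=[[[1, -0.8, 0, 0, 0, -0.3], [1, -0.8, 0, 0, 0, -0.3], [1, -0.8, 0, 0, 0, -0.3]]])

```text
time_s: 0.9
eef_pos: [379.9, 330.8, 403.6]
ee_rot: [-0.0, 0.605, 0.796, -0.001]
force: [-0.2, 0.2, -0.2]
grip_width: 1.002
```

drive_tool(rows=[[[1, -0.8, 0, 0, 0, -0.3], [1, -0.8, 0, 0, 0, -0.3], [1, -0.8, 0, 0, 0, -0.3], [1, -0.8, 0, 0, 0, -0.3]]])

```text
time_s: 1.4
eef_pos: [480.3, 250.3, 403.2]
ee_rot: [-0.001, 0.774, 0.633, -0.001]
force: [0.1, 0.3, 0.4]
grip_width: 1.0
```

```bash
cat >> h.py <<'E'
def snap(name,cam="wrist"):
    c=viewer.calibration(cam); im=viewer.capture(cam)[:,:,::-1].copy(); cv2.imwrite(f"pics/{name}.png",im)
    import pickle; pickle.dump(c,open(f"pics/{name}.pkl","wb")); return im,c
def load(name):
    import pickle; return cv2.imread(f"pics/{name}.png"),pickle.load(open(f"pics/{name}.pkl","rb"))
E
python3 - <<'E'
from h import *
snap("b1")
E
```

```text
(no output)
```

View pics/b1.png

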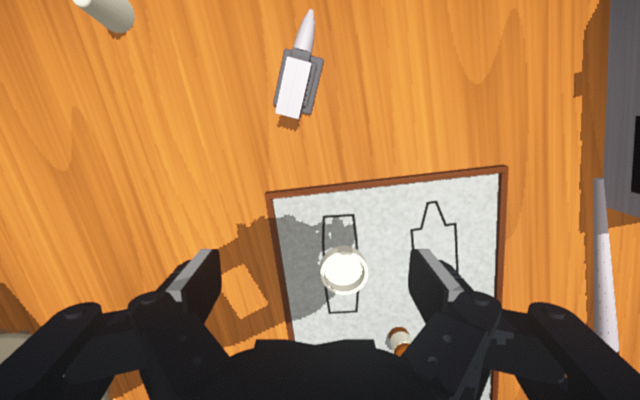

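```bash
python3 - <<'E'
from h import *
im,c=load("b1")
hsv=cv2.cvtColor(im,cv2.COLOR_BGR2HSV)
m=((hsv[...,1]<40)&(hsv[...,2]>185)).astype(np.uint8); mm=np.zeros_like(m); mm[40:125,265:320]=m[40:125,265:320]
ys,xs=np.nonzero(mm); print(len(xs),xs.min(),xs.max(),ys.min(),ys.max())
P=plane(c,np.c_[xs,ys],55)[:,:2].astype(np.float32); r=cv2.minAreaRect(P); print(r, cv2.boxPoints(r))
# horn tip
print("horn",plane(c,[[311,10]],43.5))
def dark(im,c,box,z=6,s=1):
    x0,x1,y0,y1=box
    R=rectify(im,c,z,x0,x1,y0,y1,2)
    return R
R=rectify(im,c,6,430,680,20,270,2.4); cv2.imwrite("pics/b1r.png",R)
s=cv2.imread("pics/a_side.png");cs=viewer.calibration("side")
cv2.imwrite("pics/sr.png",np.hstack([rectify(s,cs,6,430,680,20,230,1.9),rectify(s,cs,6,430,680,-200,10,1.9)]))
s=cv2.imread("pics/a_scene.png");cs=viewer.calibration("scene")
cv2.imwrite("pics/cr.png",np.hstack([rectify(s,cs,6,430,680,20,230,1.9),rectify(s,cs,6,430,680,-200,10,1.9)]))
E
```

```text
1595 276 311 40 118
((481.547119140625, 352.6802062988281), (70.92693328857422, 23.634729385375977), 64.53511047363281) [[455.63004 325.743  ]
 [476.9686  315.5811 ]
 [507.4642  379.6174 ]
 [486.12564 389.77933]]
horn [[508.86880451 408.75920228  43.5       ]]
```

View pics/b1r.png

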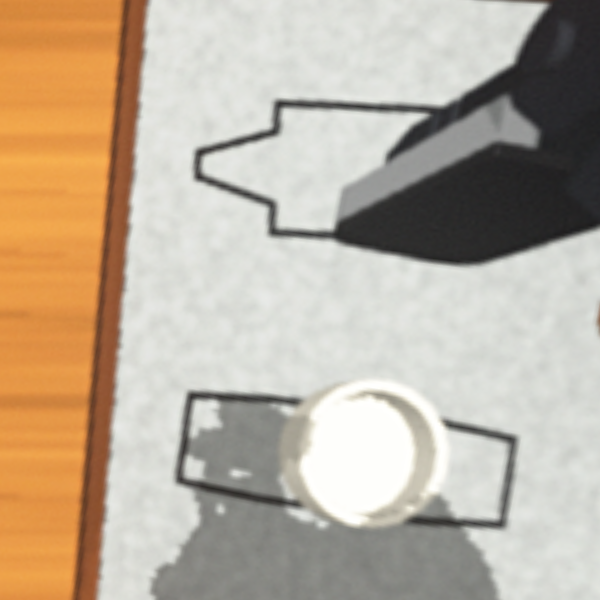

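View pics/sr.png

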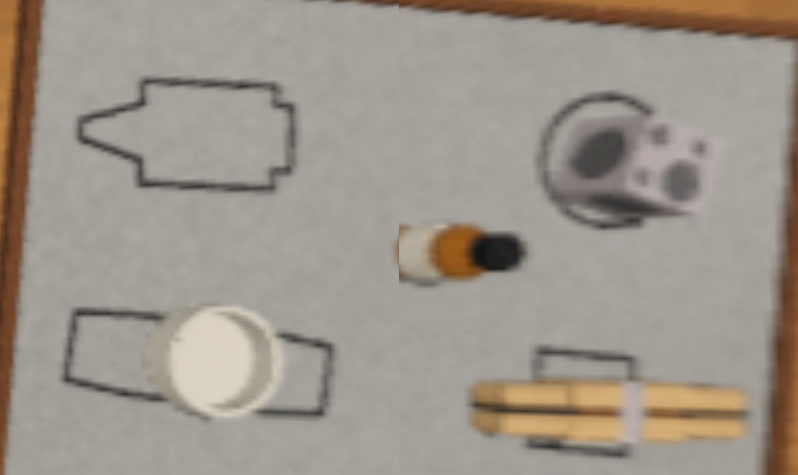

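View pics/cr.png

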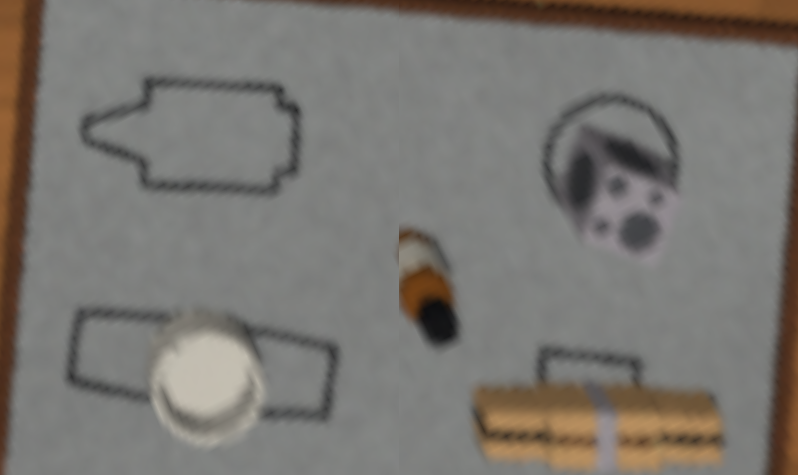

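drive_tool(rows=[[[0.01, 1, 0, 0, 0, -0.16], [0.01, 1, 0, 0, 0, -0.16], [0.01, 1, -0.5, 0, 0, -0.16], [0.01, 1, -0.95, 0, 0, -0.16], [0.01, 1, -0.95, 0, 0, -0.16]]])

```text
time_s: 2.08
eef_pos: [479.6, 351.3, 305.9]
ee_rot: [-0.001, 0.846, 0.533, -0.004]
force: [0.2, -0.1, 0.8]
grip_width: 1.0
```

drive_tool(rows=[[[0.02, 0.02, -0.5, 0, 0, 0], [0.02, 0.02, -0.9, 0, 0, 0], [0.02, 0.02, -0.9, 0, 0, 0]]])

```text
time_s: 2.45
eef_pos: [481.3, 353.6, 215.8]
ee_rot: [-0.001, 0.846, 0.534, -0.005]
force: [0.5, 0.6, 0.3]
grip_width: 1.0
```

```bash
python3 - <<'E'
from h import *
snap("b2");snap("b2s","side")
im,c=load("b2s"); cv2.imwrite("pics/b2sc.png",cv2.resize(im[220:400,200:480],None,fx=2.8,fy=2.8))
E
```

```text
(no output)
```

View pics/b2.png

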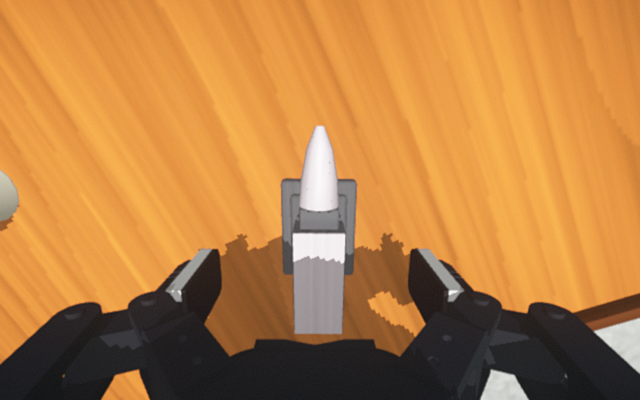

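View pics/b2sc.png

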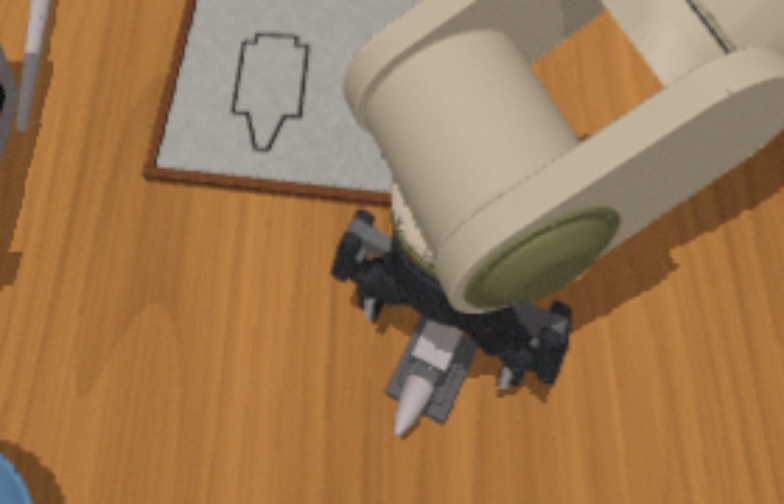

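drive_tool(rows=[[[0, 0, -0.15, 0, 0, 0], [0, 0, -0.15, 0, 0, 0], [0, 0, -0.15, 0, 0, 0]]])

```text
time_s: 2.92
eef_pos: [482.3, 354.0, 204.3]
ee_rot: [-0.001, 0.846, 0.533, -0.002]
force: [-0.4, -0.6, 0.5]
grip_width: 1.006
```

drive_tool(rows=[[[0, 0, 0, 0, 0, 0], [0, 0, 0, 0, 0, 0], [0, 0, 0, 0, 0, 0], [0, 0, 0, 0, 0, 0], [0, 0, 0, 0, 0, 0], [0, 0, 0, 0, 0, 0], [0, 0, 0, 0, 0, 0], [0, 0, 0, 0, 0, 0]]], fingers=-1, force=70)

```text
time_s: 3.92
eef_pos: [482.5, 353.9, 204.6]
ee_rot: [-0.001, 0.846, 0.533, -0.002]
force: [1.9, -0.8, 4.4]
grip_width: 0.267
```

drive_tool(rows=[[[0, 0, 0.4, 0, 0, 0], [0, 0, 0.8, 0, 0, 0], [0.3, -0.3, 0.8, 0, 0, 0.1], [0.6, -0.7, 0.8, 0, 0, 0.2], [0.9, -1, 0.8, 0, 0, 0.26], [0.9, -1, 0.8, 0, 0, 0.26]]])

```text
time_s: 4.68
eef_pos: [573.6, 251.7, 282.6]
ee_rot: [-0.001, 0.721, 0.693, -0.003]
force: [-0.5, 0.0, -5.9]
grip_width: 0.267
```

drive_tool(rows=[[[0.2, -0.5, 0, 0, 0, 0], [0.36, -1, 0, 0, 0, 0], [0.36, -1, 0, 0, 0, 0]]])

```text
time_s: 5.05
eef_pos: [609.9, 149.1, 281.0]
ee_rot: [-0.002, 0.723, 0.691, -0.005]
force: [0.1, 1.8, -6.8]
grip_width: 0.262
```

```bash
python3 - <<'E'
from h import *
snap("b3")
E
```

```text
(no output)
```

View pics/b3.png

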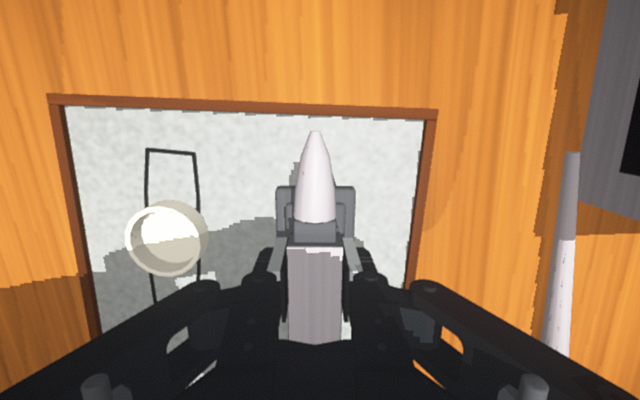

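drive_tool(rows=[[[-0.01, -0.28, 0, 0, 0, 0], [-0.01, -0.28, -0.3, 0, 0, 0], [-0.01, -0.28, -0.58, 0, 0, 0], [-0.01, -0.28, -0.58, 0, 0, 0], [-0.01, -0.28, -0.58, 0, 0, 0]]])

```text
time_s: 5.72
eef_pos: [608.3, 123.9, 224.1]
ee_rot: [-0.002, 0.722, 0.692, -0.004]
force: [-0.3, 1.0, -5.7]
grip_width: 0.27
```

```bash
python3 - <<'E'
from h import *
snap("b4");snap("b4s","side")
im,c=load("b4s"); cv2.imwrite("pics/b4sc.png",cv2.resize(im[180:320,230:400],None,fx=4,fy=4))
E
```

```text
(no output)
```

View pics/b4.png

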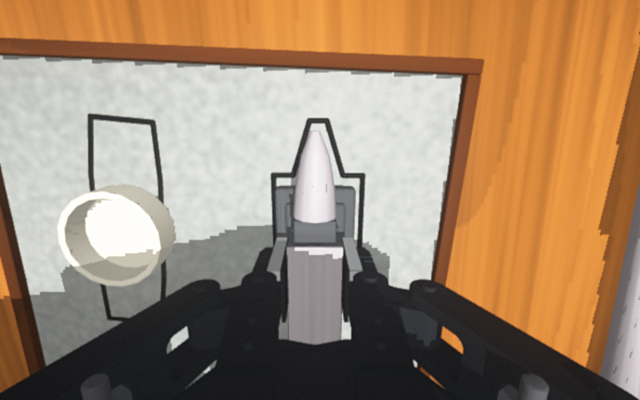

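View pics/b4sc.png

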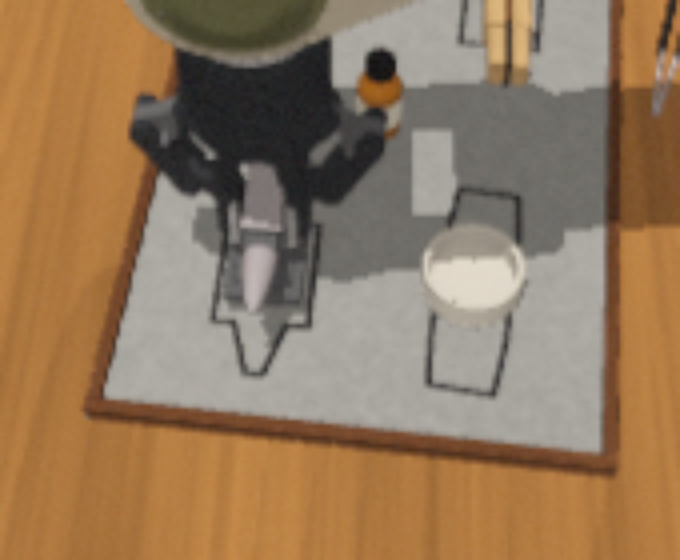

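```bash
python3 - <<'E'
from h import *
im,c=load("b4")
P=plane(c,[[273,176],[364,176],[309,120],[328,120],[90,115],[155,122],[108,318],[163,322]],6); print(P.round(1)); print(P[4:].mean(0))
E
```

```text
[[583.2 156.2   6. ]
 [638.3 154.    6. ]
 [606.6 188.2   6. ]
 [617.5 187.7   6. ]
 [480.1 196.2   6. ]
 [517.1 190.8   6. ]
 [460.9  60.9   6. ]
 [498.7  56.3   6. ]]
[489.19182927 126.03644075   6.        ]
```

drive_tool(rows=[[[0.01, -0.03, -0.1, 0, 0, 0], [0.01, -0.03, -0.12, 0, 0, 0], [0.01, -0.03, -0.12, 0, 0, 0], [0.01, -0.03, -0.12, 0, 0, 0]]])

```text
time_s: 6.32
eef_pos: [609.5, 120.5, 212.7]
ee_rot: [-0.002, 0.722, 0.692, -0.003]
force: [-0.7, 0.6, -5.8]
grip_width: 0.264
```

drive_tool(rows=[[[0, 0, -0.02, 0, 0, 0], [0, 0, -0.03, 0, 0, 0], [0, 0, -0.03, 0, 0, 0]]])

```text
time_s: 6.7
eef_pos: [609.6, 120.5, 210.6]
ee_rot: [-0.002, 0.722, 0.692, -0.003]
force: [-5.1, -0.2, 5.8]
grip_width: 0.264
```

Contact made; release.

drive_tool(rows=[[[0, 0, 0, 0, 0, 0], [0, 0, 0, 0, 0, 0], [0, 0, 0, 0, 0, 0], [0, 0, 0, 0, 0, 0], [0, 0, 0, 0, 0, 0]]], fingers=0.3)

```text
time_s: 7.32
eef_pos: [609.6, 120.5, 210.5]
ee_rot: [-0.002, 0.722, 0.692, -0.003]
force: [0.1, -0.4, -0.6]
grip_width: 0.653
```

drive_tool(rows=[[[0, 0, 0.3, 0, 0, 0], [0, 0, 0.8, 0, 0, 0], [0, 0, 1, 0, 0, 0], [0, 0, 1, 0, 0, 0]]])

```text
time_s: 7.82
eef_pos: [609.7, 120.6, 311.9]
ee_rot: [-0.001, 0.722, 0.692, -0.002]
force: [-0.3, 0.4, -0.5]
grip_width: 0.651
```

```bash
python3 - <<'E'
from h import *
snap("b5")
E
```

```text
(no output)
```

View pics/b5.png

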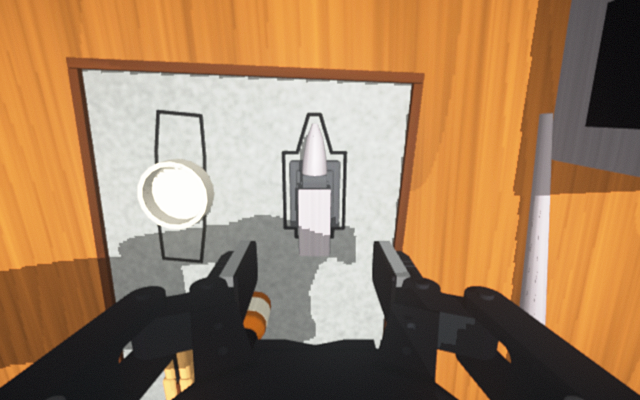

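```bash
python3 - <<'E'
from h import *
im,c=load("b5")
R=rectify(im,c,30,430,560,60,190,4.5); cv2.imwrite("pics/b5r.png",R)
E
```

```text
(no output)
```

View pics/b5r.png

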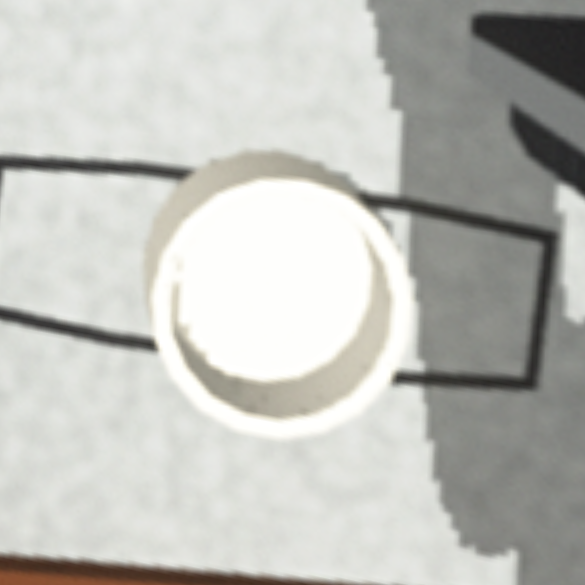

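drive_tool(rows=[[[-0.5, 0.03, 0, 0, 0, 0], [-1, 0.06, 0, 0, 0, 0], [-1, 0.06, 0, 0, 0, 0]]], fingers=1)

```text
time_s: 8.25
eef_pos: [506.8, 126.9, 308.4]
ee_rot: [-0.003, 0.722, 0.692, -0.005]
force: [1.0, 0.2, -0.7]
grip_width: 1.002
```

drive_tool(rows=[[[-0.18, 0, 0, 0, 0, 0], [-0.18, 0, -0.4, 0, 0, 0], [-0.18, 0, -0.7, 0, 0, 0], [-0.18, 0, -0.7, 0, 0, 0]]])

```text
time_s: 8.75
eef_pos: [488.8, 126.8, 236.2]
ee_rot: [-0.005, 0.722, 0.692, -0.007]
force: [1.0, 0.5, 0.1]
grip_width: 0.998
```

drive_tool(rows=[[[0.02, 0, -0.3, 0, 0, 0], [0.02, 0, -0.55, 0, 0, 0], [0.02, 0, -0.55, 0, 0, 0], [0.02, 0, -0.55, 0, 0, 0]]])

```text
time_s: 9.25
eef_pos: [491.5, 126.8, 182.5]
ee_rot: [-0.004, 0.722, 0.692, -0.006]
force: [1.1, 0.3, -0.0]
grip_width: 1.0
```

```bash
python3 - <<'E'
from h import *
snap("b6");snap("b6s","side")
im,c=load("b6s"); cv2.imwrite("pics/b6sc.png",cv2.resize(im[160:320,230:420],None,fx=3.5,fy=3.5))
E
```

```text
(no output)
```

View pics/b6.png

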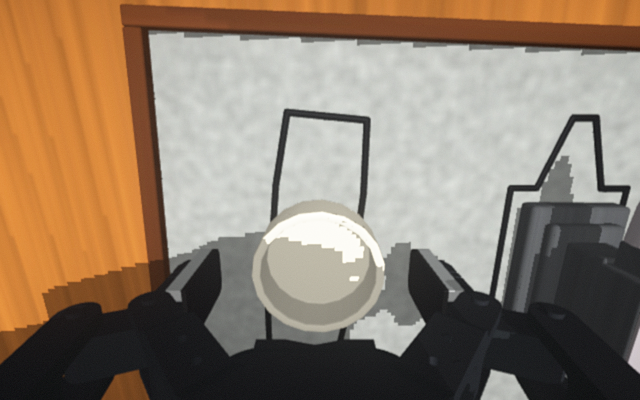

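View pics/b6sc.png

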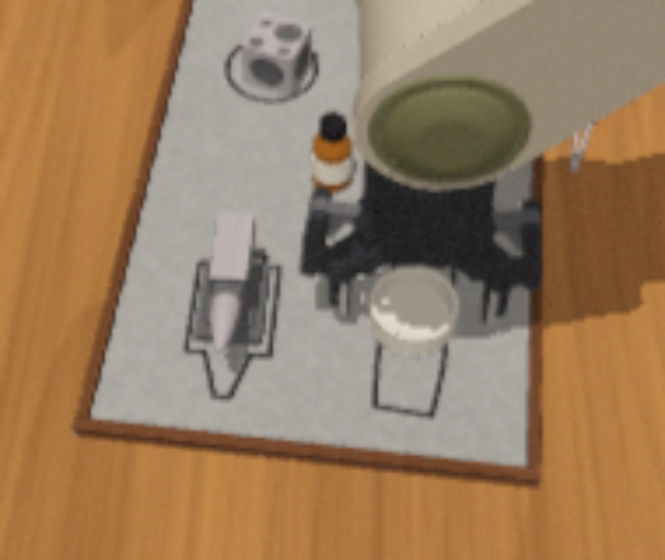

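drive_tool(rows=[[[0, 0, 0, 0, 0, 0], [0, 0, 0, 0, 0, 0], [0, 0, 0, 0, 0, 0], [0, 0, 0, 0, 0, 0], [0, 0, 0, 0, 0, 0], [0, 0, 0, 0, 0, 0]]], fingers=-1, force=30)

```text
time_s: 10.1
eef_pos: [491.5, 126.8, 183.5]
ee_rot: [-0.004, 0.722, 0.692, -0.006]
force: [-1.8, 0.1, 7.7]
grip_width: 0.655
```

drive_tool(rows=[[[0, 0, 0.25, 0, 0, 0], [0, 0, 0.5, 0, 0, 0], [0, 0, 0.5, 0, 0, 0]]])

```text
time_s: 10.48
eef_pos: [491.8, 126.9, 234.8]
ee_rot: [-0.003, 0.722, 0.692, -0.004]
force: [-0.0, 0.4, -1.2]
grip_width: 0.653
```

```bash
python3 - <<'E'
from h import *
snap("b7")
E
```

```text
(no output)
```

View pics/b7.png

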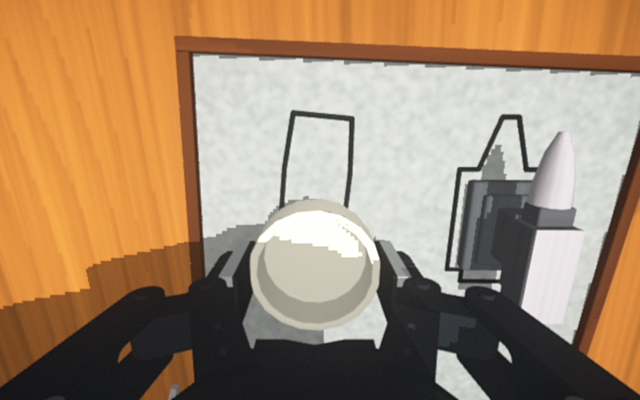

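drive_tool(rows=[[[0, 0.5, 0, 0, 0, 0], [0, 1, 0, 0, 0, 0], [0, 1, 0, 0, 0, 0]]])

```text
time_s: 10.9
eef_pos: [490.7, 229.3, 232.2]
ee_rot: [-0.004, 0.72, 0.694, -0.006]
force: [0.4, -0.7, -1.0]
grip_width: 0.656
```

drive_tool(rows=[[[0, 0.5, 0, 0, 0, 0], [0, 0.8, 0, 0, 0, 0], [0, 0.8, -0.3, 0, 0, 0], [0, 0.8, -0.48, 0, 0, 0], [0, 0.8, -0.48, 0, 0, 0]]])

```text
time_s: 11.52
eef_pos: [490.5, 308.4, 182.5]
ee_rot: [-0.005, 0.721, 0.693, -0.008]
force: [-0.2, -0.5, -0.1]
grip_width: 0.653
```

drive_tool(rows=[[[0, 0, -0.04, 0, 0, 0], [0, 0, -0.05, 0, 0, 0], [0, 0, -0.05, 0, 0, 0]]])

```text
time_s: 11.9
eef_pos: [490.6, 308.4, 177.9]
ee_rot: [-0.005, 0.721, 0.693, -0.007]
force: [0.0, -0.1, -0.8]
grip_width: 0.654
```

drive_tool(rows=[[[0, 0, 0, 0, 0, 0], [0, 0, 0, 0, 0, 0], [0, 0, 0, 0, 0, 0], [0, 0, 0, 0, 0, 0]]], fingers=1)

```text
time_s: 12.4
eef_pos: [490.7, 308.4, 178.0]
ee_rot: [-0.005, 0.721, 0.693, -0.007]
force: [-0.1, 0.8, -0.3]
grip_width: 1.004
```

drive_tool(rows=[[[0, 0, 0.4, 0, 0, 0], [0, -0.2, 1, 0, 0, 0], [0, -0.6, 1, 0, 0, 0], [0, -1, 1, 0, 0, 0], [0, -1, 1, 0, 0, 0]]])

```text
time_s: 13.02
eef_pos: [490.8, 206.6, 278.2]
ee_rot: [-0.005, 0.722, 0.692, -0.007]
force: [-0.3, 0.1, -0.6]
grip_width: 0.997
```

drive_tool(rows=[[[0, -0.5, 0.3, 0, 0, 0], [0, -1, 0.5, 0, 0, 0], [0, -1, 0.5, 0, 0, 0]]])

```text
time_s: 13.4
eef_pos: [491.3, 105.0, 329.7]
ee_rot: [-0.003, 0.723, 0.691, -0.006]
force: [-1.1, 0.7, 0.6]
grip_width: 1.004
```

drive_tool(rows=[[[0, -0.5, 0, 0, 0, 0], [0, -1, 0, 0, 0, 0], [0, -1, 0, 0, 0, 0]]])

```text
time_s: 13.78
eef_pos: [491.6, 3.9, 329.2]
ee_rot: [-0.004, 0.724, 0.69, -0.006]
force: [0.2, 0.8, -0.5]
grip_width: 0.998
```

```bash
python3 - <<'E'
from h import *
snap("b8")
E
```

```text
(no output)
```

View pics/b8.png

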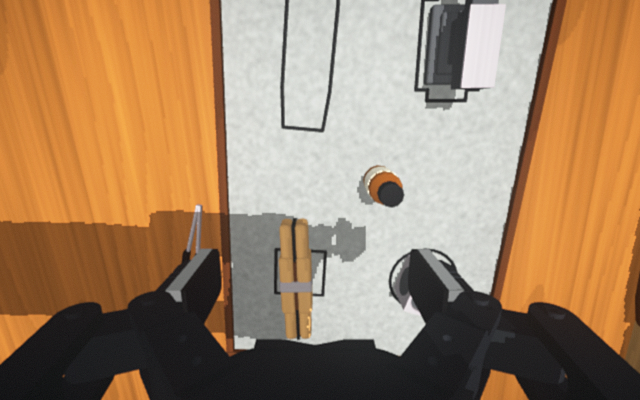

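```bash
python3 - <<'E'
from h import *
im,c=load("b8")
R=rectify(im,c,31,420,520,-160,0,5); cv2.imwrite("pics/b8r.png",R)
R=rectify(im,c,6,420,520,-160,0,5); cv2.imwrite("pics/b8r6.png",R)
E
```

```text
(no output)
```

View pics/b8r.png

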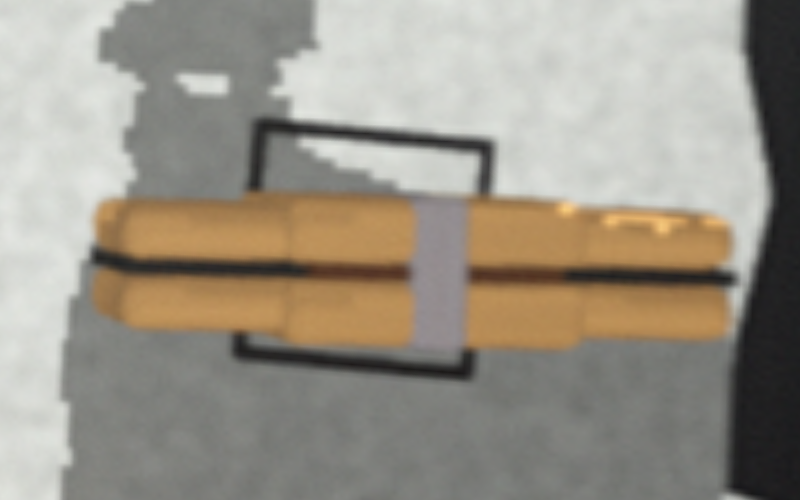

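View pics/b8r6.png

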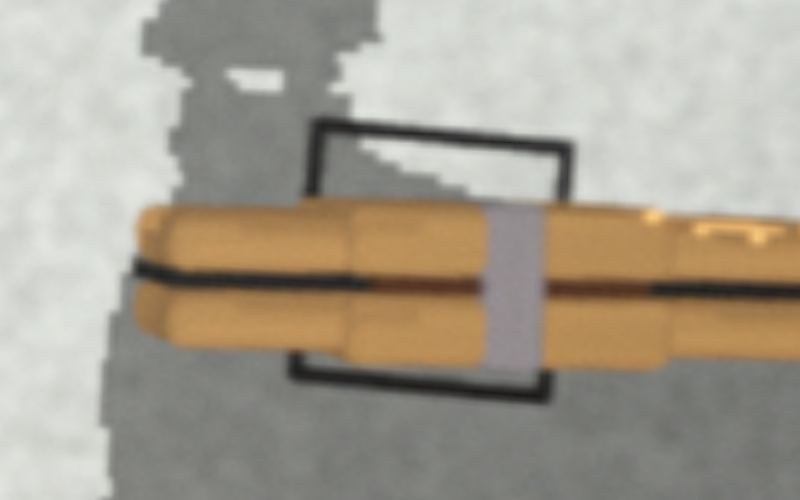

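drive_tool(rows=[[[-0.13, -0.45, 0, 0, 0, 0.015], [-0.26, -0.91, 0, 0, 0, 0.015], [-0.26, -0.91, -0.5, 0, 0, 0.015], [-0.26, -0.91, -0.8, 0, 0, 0.015], [-0.26, -0.91, -0.8, 0, 0, 0.015]]])

```text
time_s: 14.45
eef_pos: [465.5, -84.1, 247.6]
ee_rot: [-0.006, 0.714, 0.7, -0.007]
force: [1.7, -0.1, 0.8]
grip_width: 0.999
```

```bash
python3 - <<'E'
from h import *
snap("b9")
E
```

```text
(no output)
```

View pics/b9.png

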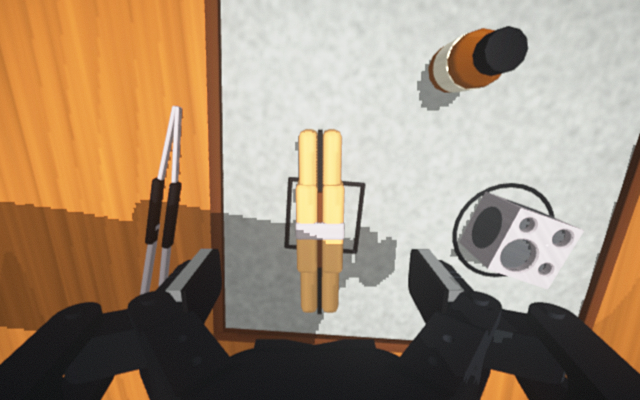

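drive_tool(rows=[[[0, -0.03, -0.3, 0, 0, 0], [0, -0.03, -0.54, 0, 0, 0], [0, -0.03, -0.54, 0, 0, 0], [0, -0.03, -0.54, 0, 0, 0]]])

```text
time_s: 15.0
eef_pos: [466.5, -87.3, 196.7]
ee_rot: [-0.003, 0.714, 0.7, -0.006]
force: [-0.4, 0.3, 0.5]
grip_width: 1.002
```

drive_tool(rows=[[[0, 0, 0, 0, 0, 0], [0, 0, 0, 0, 0, 0], [0, 0, 0, 0, 0, 0], [0, 0, 0, 0, 0, 0], [0, 0, 0, 0, 0, 0], [0, 0, 0, 0, 0, 0], [0, 0, 0, 0, 0, 0]]], fingers=-1, force=40)

```text
time_s: 15.88
eef_pos: [466.7, -87.4, 197.2]
ee_rot: [-0.003, 0.714, 0.7, -0.006]
force: [-0.0, -0.2, 6.0]
grip_width: 0.337
```

drive_tool(rows=[[[0, 0, 0.4, 0, 0, 0], [0, 0, 0.8, 0, 0, 0], [0, 0.3, 0.8, 0, 0, -0.03], [0, 0.7, 0.8, 0, 0, -0.07], [0.05, 1, 0.8, 0, 0, -0.07], [0.05, 1, 0.8, 0, 0, -0.07]]])

```text
time_s: 16.62
eef_pos: [471.6, 14.0, 277.1]
ee_rot: [-0.003, 0.751, 0.661, -0.006]
force: [0.7, 0.1, -1.3]
grip_width: 0.337
```

drive_tool(rows=[[[0.1, 0.5, 0, 0, 0, 0], [0.17, 0.9, 0, 0, 0, 0], [0.17, 0.9, 0, 0, 0, 0]]])

```text
time_s: 17.0
eef_pos: [488.7, 105.1, 276.9]
ee_rot: [-0.004, 0.75, 0.662, -0.006]
force: [0.8, -0.5, -1.6]
grip_width: 0.337
```

```bash
python3 - <<'E'
from h import *
snap("b10")
E
```

```text
(no output)
```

View pics/b10.png

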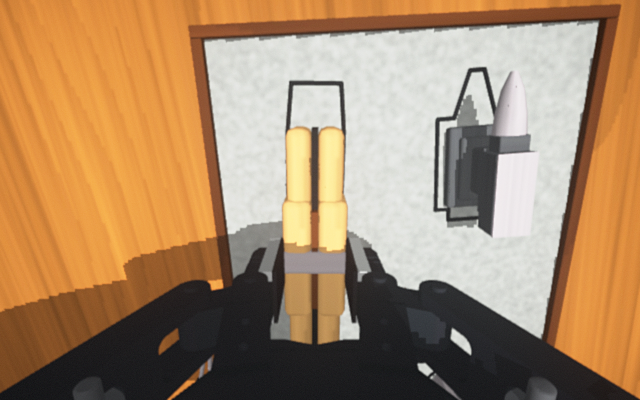

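```bash
python3 - <<'E'
from h import *
im,c=load("b10")
print(plane(c,[[314,262],[316,210],[298,128],[332,128]],[112][0]).round(1))
print(plane(c,[[292,83],[342,82]],6).round(1))
E
```

```text
[[486.9 105.9 112. ]
 [491.  131.1 112. ]
 [488.  167.4 112. ]
 [502.  165.7 112. ]]
[[480.7 195.2   6. ]
 [516.4 191.4   6. ]]
```

drive_tool(rows=[[[0.02, 0.2, 0, 0, 0, 0], [0.02, 0.21, -0.3, 0, 0, 0], [0.02, 0.21, -0.7, 0, 0, 0], [0.02, 0.21, -0.76, 0, 0, 0], [0.02, 0.21, -0.76, 0, 0, 0]]])

```text
time_s: 17.68
eef_pos: [491.0, 124.2, 201.6]
ee_rot: [-0.003, 0.751, 0.661, -0.006]
force: [0.6, 0.6, -1.0]
grip_width: 0.334
```

drive_tool(rows=[[[0, 0.02, -0.03, 0, 0, 0], [0, 0.02, -0.05, 0, 0, 0], [0, 0.02, -0.05, 0, 0, 0]]])

```text
time_s: 18.05
eef_pos: [491.3, 126.2, 197.2]
ee_rot: [-0.003, 0.75, 0.661, -0.005]
force: [1.0, -0.3, 3.9]
grip_width: 0.337
```

drive_tool(rows=[[[0, 0, 0, 0, 0, 0], [0, 0, 0, 0, 0, 0], [0, 0, 0, 0, 0, 0], [0, 0, 0, 0, 0, 0]]], fingers=0.4)

```text
time_s: 18.55
eef_pos: [491.3, 126.2, 197.2]
ee_rot: [-0.003, 0.75, 0.661, -0.005]
force: [0.9, -0.1, 0.2]
grip_width: 0.697
```

drive_tool(rows=[[[0, 0, 0.3, 0, 0, 0], [0, 0, 0.8, 0, 0, 0], [0, -0.4, 1, 0, 0, 0], [0, -0.4, 1, 0, 0, 0]]])

```text
time_s: 19.05
eef_pos: [491.5, 84.8, 298.7]
ee_rot: [-0.002, 0.751, 0.66, -0.004]
force: [1.1, 0.1, -0.0]
grip_width: 0.697
```

```bash
python3 - <<'E'
from h import *
snap("b11")
E
```

```text
(no output)
```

View pics/b11.png

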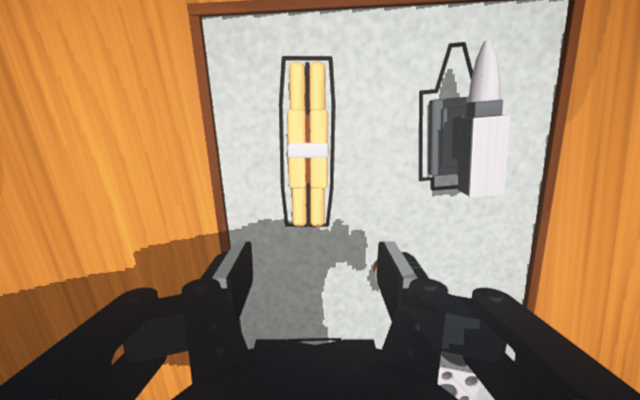

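```bash
python3 - <<'E'
from h import *
im,c=load("b9")
R=rectify(im,c,46,540,640,-150,-50,6); cv2.imwrite("pics/b9r.png",R)
im=cv2.imread("pics/a_side.png");c=viewer.calibration("side")
R=rectify(im,c,46,540,640,-150,-50,5); 
im=cv2.imread("pics/a_scene.png");c=viewer.calibration("scene")
R2=rectify(im,c,46,540,640,-150,-50,5); cv2.imwrite("pics/b9q.png",np.hstack([R,R2])[:, :800] if 0 else cv2.resize(np.hstack([R,R2]),(800,400)))
E
```

```text
(no output)
```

View pics/b9r.png

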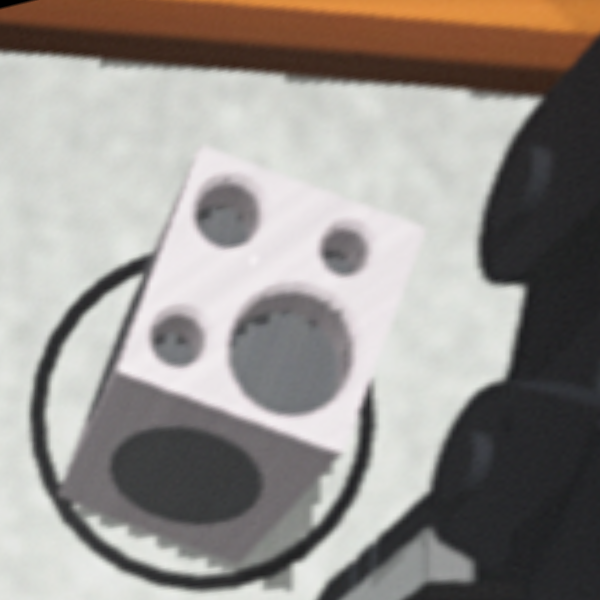

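View pics/b9q.png

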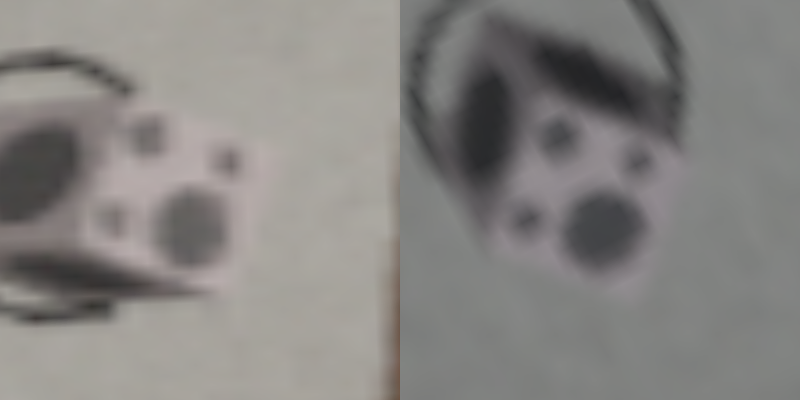

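drive_tool(rows=[[[0.25, -0.5, 0, 0, 0, -0.05], [0.5, -1, 0, 0, 0, -0.1], [0.5, -1, 0, 0, 0, -0.1]]], fingers=1)

```text
time_s: 19.48
eef_pos: [542.2, -16.3, 296.2]
ee_rot: [-0.003, 0.802, 0.598, -0.005]
force: [-0.5, 0.3, -0.8]
grip_width: 0.999
```

drive_tool(rows=[[[0.25, -0.4, 0, 0, 0, -0.02], [0.47, -0.77, 0, 0, 0, -0.045], [0.47, -0.77, -0.2, 0, 0, -0.045], [0.47, -0.77, -0.3, 0, 0, -0.045], [0.47, -0.77, -0.3, 0, 0, -0.045]]])

```text
time_s: 20.1
eef_pos: [589.0, -92.1, 265.4]
ee_rot: [-0.005, 0.822, 0.57, -0.006]
force: [0.5, -0.7, 0.1]
grip_width: 0.998
```

```bash
python3 - <<'E'
from h import *
snap("b12")
E
```

```text
(no output)
```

View pics/b12.png

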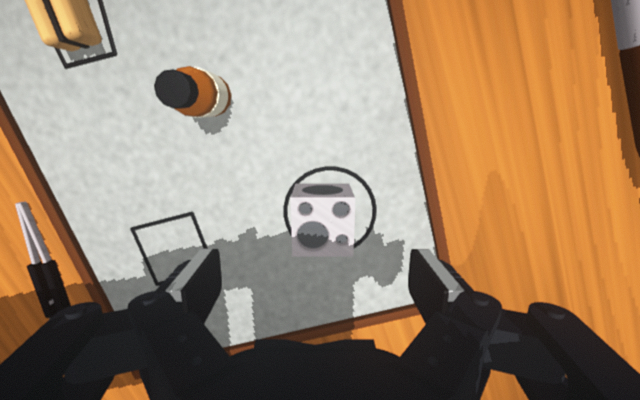

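```bash
python3 - <<'E'
from h import *
im,c=load("b12")
P=plane(c,[[291,196],[356,196],[293,256],[355,256]],46);print(P.round(1),P.mean(0).round(1))
P=plane(c,[[286,207],[375,209],[331,168],[293,186],[367,184],[373,225]],6)[:,:2]
A=np.c_[2*P,np.ones(len(P))];s=np.linalg.lstsq(A,(P**2).sum(1),rcond=None)[0];print(s[:2],np.sqrt(s[2]+s[0]**2+s[1]**2))
P=plane(c,[[132,228],[193,213]],6);print(P.round(1))
E
```

```text
[[ 579.1  -69.    46. ]
 [ 616.8  -83.    46. ]
 [ 565.2 -107.3   46. ]
 [ 603.3 -121.3   46. ]] [591.1 -95.1  46. ]
[595.46070589 -99.851151  ] 34.26881079476308
[[445.9 -58.5   6. ]
 [496.3 -64.    6. ]]
```

drive_tool(rows=[[[0.02, -0.03, -0.3, 0, 0, 0], [0.02, -0.03, -0.66, 0, 0, 0], [0.02, -0.03, -0.69, 0, 0, 0], [0.02, -0.03, -0.69, 0, 0, 0]]])

```text
time_s: 20.65
eef_pos: [591.5, -95.1, 198.7]
ee_rot: [-0.003, 0.822, 0.57, -0.005]
force: [0.6, 0.2, -0.6]
grip_width: 0.998
```

drive_tool(rows=[[[0, 0, 0, 0, 0, 0], [0, 0, 0, 0, 0, 0], [0, 0, 0, 0, 0, 0], [0, 0, 0, 0, 0, 0], [0, 0, 0, 0, 0, 0], [0, 0, 0, 0, 0, 0], [0, 0, 0, 0, 0, 0]]], fingers=-1, force=80)

```text
time_s: 21.52
eef_pos: [591.8, -95.1, 199.8]
ee_rot: [-0.003, 0.822, 0.57, -0.004]
force: [-1.8, 1.1, 6.8]
grip_width: 0.452
```

drive_tool(rows=[[[0, 0, 0.3, 0, 0, 0], [0, 0, 0.7, 0, 0, 0], [0, 0, 0.9, 0, 0, 0], [0, 0, 0.9, 0, 0, 0]]])

```text
time_s: 22.02
eef_pos: [591.8, -95.2, 290.7]
ee_rot: [-0.002, 0.822, 0.57, -0.004]
force: [0.0, -1.2, -4.9]
grip_width: 0.448
```

```bash
python3 - <<'E'
from h import *
snap("b13")
E
```

```text
(no output)
```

View pics/b13.png

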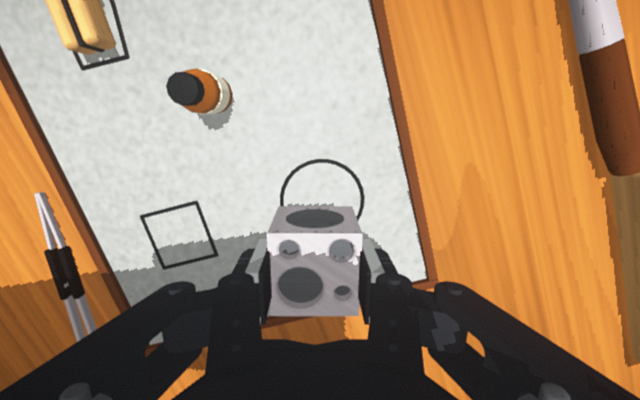

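```bash
python3 - <<'E'
from h import *
im,c=load("b13")
P=plane(c,[[141,216],[198,203],[216,254],[165,269]],6);print(P.round(1),P.mean(0).round(1))
for a,b in ((0,1),(3,2),(0,3),(1,2)): d=P[b]-P[a]; print(np.degrees(np.arctan2(d[1],d[0])),np.linalg.norm(d))
P=plane(c,[[267,235],[361,235],[269,317],[358,315]],137);print(P.round(1),P.mean(0).round(1))
E
```

```text
[[ 445.5  -58.6    6. ]
 [ 496.4  -65.2    6. ]
 [ 490.5 -113.     6. ]
 [ 441.2 -110.3    6. ]] [468.4 -86.8   6. ]
-7.39062919156759 51.28504922305308
-3.0487847439268396 49.32769124533753
-94.72452122397776 51.94689479200951
-97.01297579998814 48.15726149188815
[[ 578.9  -70.4  137. ]
 [ 615.8  -84.1  137. ]
 [ 564.3 -107.4  137. ]
 [ 602.4 -120.3  137. ]] [590.4 -95.5 137. ]
```

drive_tool(rows=[[[-0.5, 0.04, 0, 0, 0, 0.08], [-1, 0.09, 0, 0, 0, 0.168], [-1, 0.09, 0, 0, 0, 0.168]]])

```text
time_s: 22.45
eef_pos: [488.7, -85.3, 287.2]
ee_rot: [-0.005, 0.739, 0.673, -0.006]
force: [0.7, -0.5, -4.1]
grip_width: 0.447
```

drive_tool(rows=[[[-0.22, 0, 0, 0, 0, 0], [-0.22, 0, -0.4, 0, 0, 0], [-0.22, 0, -0.75, 0, 0, 0], [-0.22, 0, -0.75, 0, 0, 0], [-0.22, 0, -0.75, 0, 0, 0]]])

```text
time_s: 23.08
eef_pos: [467.3, -85.5, 212.9]
ee_rot: [-0.005, 0.739, 0.673, -0.006]
force: [1.0, 0.8, -2.9]
grip_width: 0.449
```

```bash
python3 - <<'E'
from h import *
snap("b14")
E
```

```text
(no output)
```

View pics/b14.png

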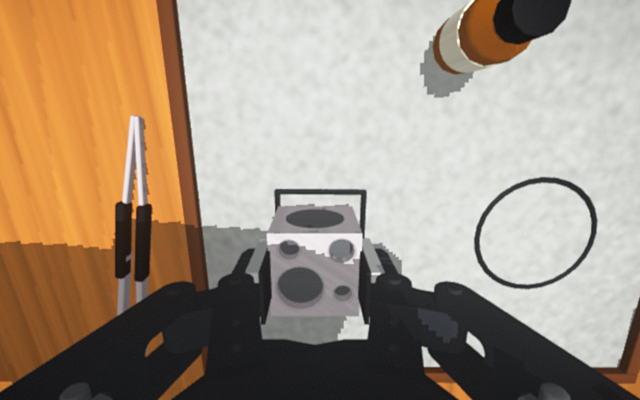

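drive_tool(rows=[[[0.02, -0.01, -0.08, 0, 0, 0], [0.02, -0.01, -0.11, 0, 0, 0], [0.02, -0.01, -0.11, 0, 0, 0]]])

```text
time_s: 23.5
eef_pos: [469.3, -86.5, 202.2]
ee_rot: [-0.004, 0.739, 0.673, -0.006]
force: [-0.4, -0.4, -4.3]
grip_width: 0.448
```

drive_tool(rows=[[[0, 0, -0.02, 0, 0, 0], [0, 0, -0.03, 0, 0, 0], [0, 0, -0.03, 0, 0, 0]]])

```text
time_s: 23.88
eef_pos: [469.3, -86.4, 199.9]
ee_rot: [-0.004, 0.739, 0.673, -0.006]
force: [-3.3, 1.1, 5.3]
grip_width: 0.447
```

drive_tool(rows=[[[0, 0, 0, 0, 0, 0], [0, 0, 0, 0, 0, 0], [0, 0, 0, 0, 0, 0], [0, 0, 0, 0, 0, 0]]], fingers=0.6)

```text
time_s: 24.38
eef_pos: [469.3, -86.5, 199.9]
ee_rot: [-0.004, 0.739, 0.673, -0.006]
force: [-0.6, -0.3, 0.6]
grip_width: 0.799
```

drive_tool(rows=[[[0, 0, 0.3, 0, 0, 0], [0, 0, 0.8, 0, 0, 0], [0, 0.5, 1, 0, 0, 0], [0, 1, 1, 0, 0, 0], [0, 1, 1, 0, 0, 0]]])

```text
time_s: 25.0
eef_pos: [469.0, 15.9, 300.1]
ee_rot: [-0.004, 0.738, 0.675, -0.006]
force: [-0.9, -0.6, 0.5]
grip_width: 0.8
```

drive_tool(rows=[[[0.1, 0.5, 0, 0, 0, 0], [0.1, 1, 0, 0, 0, 0], [0.1, 1, 0, 0, 0, 0]]], fingers=1)

```text
time_s: 25.38
eef_pos: [478.9, 117.5, 299.8]
ee_rot: [-0.004, 0.737, 0.676, -0.006]
force: [-0.2, 0.3, -0.2]
grip_width: 0.999
```

drive_tool(rows=[[[0.1, 0.5, 0, 0, 0, 0], [0.12, 1, 0, 0, 0, 0], [0.12, 1, 0, 0, 0, 0]]])

```text
time_s: 25.75
eef_pos: [491.1, 218.4, 299.5]
ee_rot: [-0.004, 0.736, 0.677, -0.006]
force: [-0.1, 0.2, 0.2]
grip_width: 0.998
```

```bash
python3 - <<'E'
from h import *
snap("b15")
im,c=load("b15"); cv2.imwrite("pics/b15r.png",rectify(im,c,24,430,550,250,370,4.5))
E
```

```text
(no output)
```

View pics/b15.png

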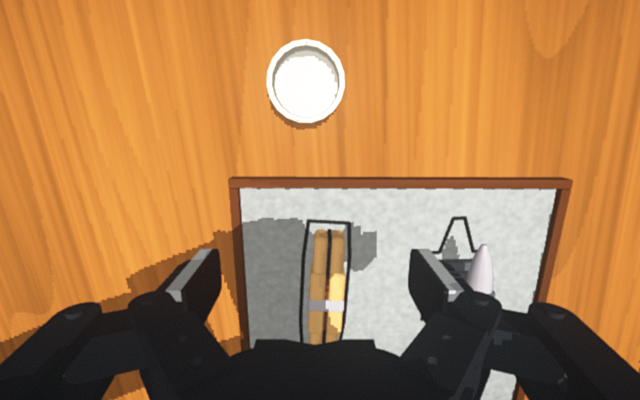

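View pics/b15r.png

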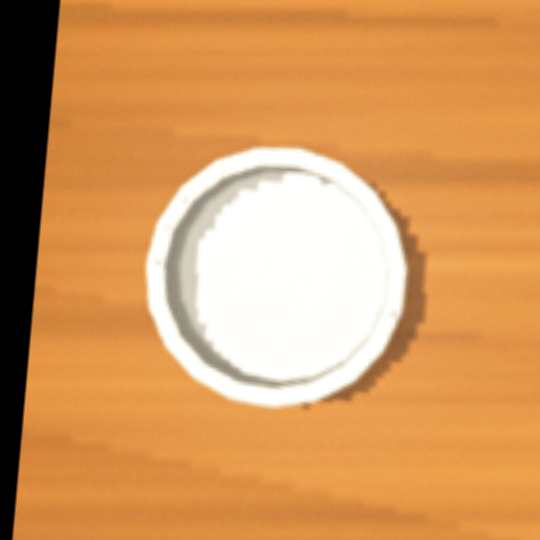

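drive_tool(rows=[[[-0.02, 0.5, 0, 0, 0, 0], [-0.02, 0.9, 0, 0, 0, 0], [-0.02, 0.9, -0.3, 0, 0, 0], [-0.02, 0.9, -0.7, 0, 0, 0], [-0.02, 0.9, -0.7, 0, 0, 0]]])

```text
time_s: 26.42
eef_pos: [489.3, 305.1, 227.2]
ee_rot: [-0.005, 0.737, 0.675, -0.009]
force: [0.4, -1.0, 1.1]
grip_width: 1.003
```

drive_tool(rows=[[[0, 0, -0.3, 0, 0, 0], [0, 0, -0.48, 0, 0, 0], [0, 0, -0.48, 0, 0, 0], [0, 0, -0.48, 0, 0, 0]]])

```text
time_s: 26.92
eef_pos: [489.8, 305.0, 180.5]
ee_rot: [-0.005, 0.737, 0.675, -0.008]
force: [0.0, 0.1, 0.8]
grip_width: 0.998
```

drive_tool(rows=[[[0, 0.03, -0.01, 0, 0, 0], [0, 0.04, -0.01, 0, 0, 0], [0, 0.04, -0.01, 0, 0, 0]]])

```text
time_s: 27.3
eef_pos: [489.8, 309.2, 179.8]
ee_rot: [-0.005, 0.737, 0.676, -0.008]
force: [0.1, 0.3, -0.0]
grip_width: 0.999
```

drive_tool(rows=[[[0, 0, 0, 0, 0, 0], [0, 0, 0, 0, 0, 0], [0, 0, 0, 0, 0, 0], [0, 0, 0, 0, 0, 0], [0, 0, 0, 0, 0, 0], [0, 0, 0, 0, 0, 0]]], fingers=-1, force=30)

```text
time_s: 28.05
eef_pos: [489.9, 309.2, 180.3]
ee_rot: [-0.005, 0.737, 0.676, -0.008]
force: [-1.6, 0.1, 5.0]
grip_width: 0.658
```

drive_tool(rows=[[[0, 0, 0.3, 0, 0, 0], [0, 0, 0.7, 0, 0, 0], [0, 0, 1, 0, 0, 0], [0, -0.5, 1, 0, 0, 0], [0.1, -1, 1, 0, 0, 0], [0.1, -1, 1, 0, 0, 0]]])

```text
time_s: 28.8
eef_pos: [500.4, 206.7, 280.3]
ee_rot: [-0.005, 0.739, 0.674, -0.008]
force: [-0.3, 0.1, -1.7]
grip_width: 0.66
```

drive_tool(rows=[[[0, -0.5, 0, 0, 0, 0], [0.1, -1, 0, 0, 0, 0], [0.1, -1, 0, 0, 0, 0]]])

```text
time_s: 29.18
eef_pos: [511.0, 104.8, 280.3]
ee_rot: [-0.005, 0.74, 0.673, -0.008]
force: [-0.4, 0.6, -0.5]
grip_width: 0.657
```

drive_tool(rows=[[[0.15, -0.5, 0, 0, 0, 0], [0.3, -1, 0, 0, 0, 0], [0.3, -1, 0, 0, 0, 0]]])

```text
time_s: 29.55
eef_pos: [541.7, 3.3, 280.1]
ee_rot: [-0.004, 0.741, 0.672, -0.008]
force: [0.1, -0.1, -0.4]
grip_width: 0.659
```

drive_tool(rows=[[[0.25, -0.4, 0, 0, 0, 0], [0.5, -0.7, 0, 0, 0, 0], [0.5, -0.7, 0, 0, 0, 0]]])

```text
time_s: 29.92
eef_pos: [592.5, -66.6, 279.6]
ee_rot: [-0.005, 0.741, 0.672, -0.008]
force: [0.5, 0.5, -1.1]
grip_width: 0.661
```

```bash
python3 - <<'E'
from h import *
snap("b16")
E
```

```text
(no output)
```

View pics/b16.png

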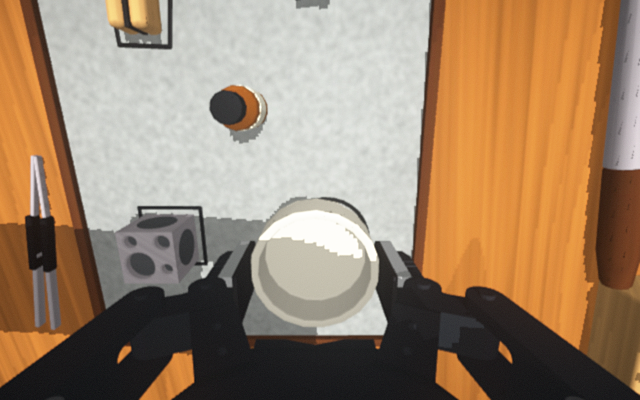

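```bash
python3 - <<'E'
from h import *
im,c=load("b16"); cv2.imwrite("pics/b16r.png",rectify(im,c,123.3,550,640,-115,-25,6))
E
```

```text
(no output)
```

View pics/b16r.png

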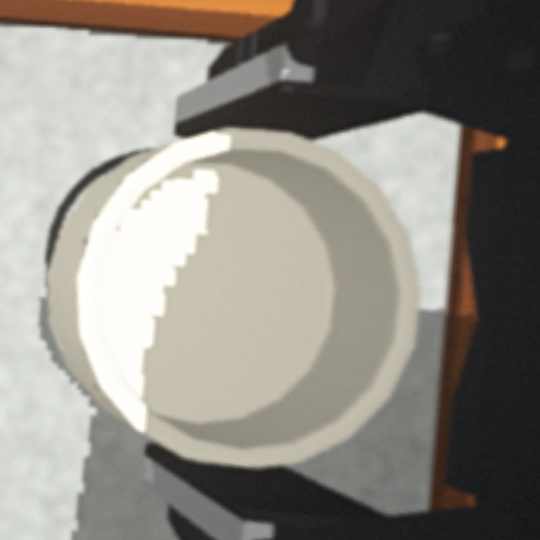

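drive_tool(rows=[[[0.04, -0.33, 0, 0, 0, 0], [0.04, -0.34, -0.4, 0, 0, 0], [0.04, -0.34, -0.8, 0, 0, 0], [0.04, -0.34, -0.88, 0, 0, 0], [0.04, -0.34, -0.88, 0, 0, 0]]])

```text
time_s: 30.6
eef_pos: [596.0, -98.5, 192.3]
ee_rot: [-0.005, 0.74, 0.673, -0.008]
force: [-0.4, -0.9, -0.3]
grip_width: 0.654
```

drive_tool(rows=[[[0.01, -0.015, -0.04, 0, 0, 0], [0.01, -0.015, -0.06, 0, 0, 0], [0.01, -0.015, -0.06, 0, 0, 0], [0.01, -0.015, -0.06, 0, 0, 0]]])

```text
time_s: 31.1
eef_pos: [597.1, -100.1, 186.5]
ee_rot: [-0.005, 0.74, 0.672, -0.008]
force: [0.2, 0.6, -0.6]
grip_width: 0.654
```

drive_tool(rows=[[[0, 0, 0, 0, 0, 0], [0, 0, 0, 0, 0, 0], [0, 0, 0, 0, 0, 0], [0, 0, 0, 0, 0, 0]]], fingers=1)

```text
time_s: 31.6
eef_pos: [597.1, -100.1, 186.5]
ee_rot: [-0.005, 0.74, 0.672, -0.008]
force: [0.4, 0.4, 0.6]
grip_width: 1.004
```

drive_tool(rows=[[[0, 0, 0.3, 0, 0, 0], [0, 0, 0.8, 0, 0, 0], [0, 0, 1, 0, 0, 0], [0, 0, 1, 0, 0, 0]]])

```text
time_s: 32.1
eef_pos: [597.2, -100.1, 287.8]
ee_rot: [-0.003, 0.74, 0.673, -0.007]
force: [0.6, 0.0, -0.1]
grip_width: 1.001
```

drive_tool(rows=[[[-0.5, -0.2, 0.5, 0, 0, 0], [-1, -0.4, 1, 0, 0, 0], [-1, -0.4, 1, 0, 0, 0], [-1, -0.4, 1, 0, 0, 0]]])

```text
time_s: 32.6
eef_pos: [496.8, -140.4, 387.7]
ee_rot: [-0.003, 0.74, 0.672, -0.007]
force: [-0.7, -0.3, -1.3]
grip_width: 1.001
```

```bash
python3 - <<'E'
from h import *
snap("b17")
E
```

```text
(no output)
```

View pics/b17.png

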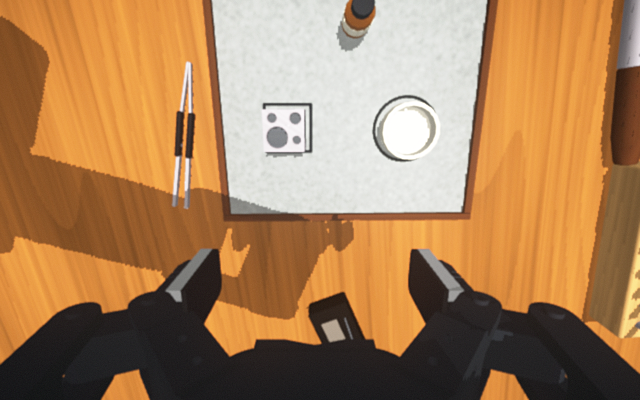

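```bash
python3 - <<'E'
from h import *
im,c=load("b17")
a=rectify(im,c,46,430,510,-130,-50,4.5); b=rectify(im,c,30,555,635,-140,-60,4.5)
cv2.imwrite("pics/b17r.png",np.hstack([a,b]))
s,cs=snap("b17s","side"); z,cz=snap("b17c","scene")
cv2.imwrite("pics/b17q.png",np.hstack([cv2.resize(s[140:300,250:400],None,fx=2.6,fy=2.6),cv2.resize(z[140:280,240:420],(400,416))]))
# bottle base before/after from scene/side rectification
i0=cv2.imread("pics/a_side.png"); k=rectify(i0,cs,6,510,590,-40,60,4);l=rectify(s,cs,6,510,590,-40,60,4);cv2.imwrite("pics/bot.png",np.hstack([k,l]))
E
```

```text
(no output)
```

View pics/b17r.png

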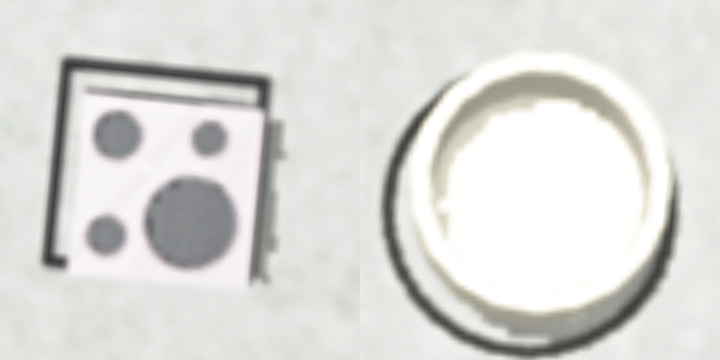

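View pics/b17q.png

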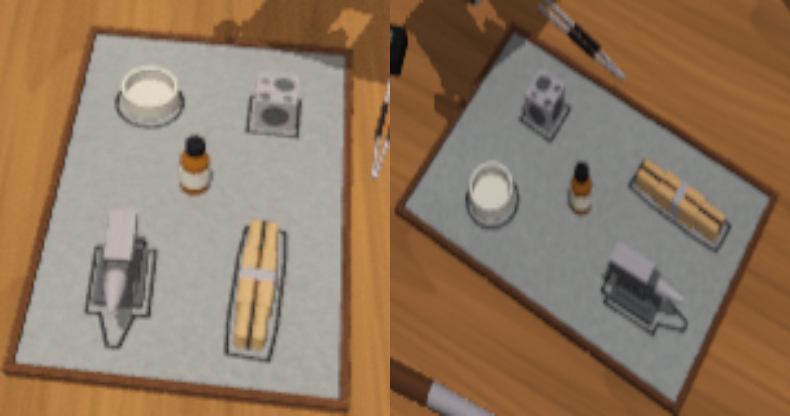

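View pics/bot.png

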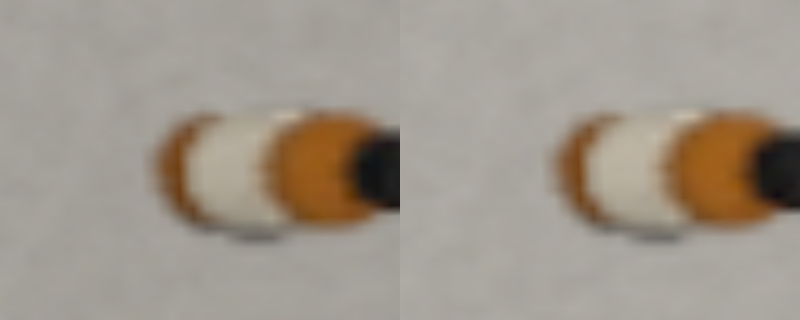

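```bash
python3 - <<'E'
from h import *
print(ctrl.finish_job())
E
```

```text
the job is handed in; nothing more can be done
None
```

All four pieces are standing upright inside their own outlines, and I handed the job in at about 33 s of the 106 s allowed; the hand-in gave no verdict.

I set the anvil in its outline with the horn as drawn. I then parked the dish on the bench, moved the clamp and the block to their outlines, and put the dish in its circle last.

**Last checks:**
- **Block:** about 1 mm from its outline's centre, and parallel to it by eye.
- **Dish:** about 1.5 mm from its outline's centre.
- **Anvil and clamp:** checked by eye in the wrist and side pictures after release. They sit centred and aligned in their outlines, with targets taken from outlines measured to 1–2 mm.
- **Amber bottle:** upright, with no visible shift between the first and last side pictures.
- **Robot:** the arm is clear of everything. The highest contact force I saw was under 10 N.

No check failed. The only disagreement was the scene camera placing the outlines 2–3 mm off in y from the side and wrist cameras; the final targets rest mainly on the wrist views.

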